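Put the lens bench back in order

TASK

On the bench four things stand on thin grey plates, each plate cut and outlined for one thing's foot: the white pot of wipes belongs on the large round plate, the canister on the medium round one, the bare objective on the small round one, and the filter cube on the square one. Pot, canister and cube have been put on each other's plates: move each to its own plate, setting one down on the empty black rubber mat meanwhile to make room, and leave the objective, which is already right, where it stands. Set everything down upright near the middle of its plate, the cube square with its plate (any way round), and do not drop, throw or tip anything over.

Things in the scene. Friction and masses are not known exactly. Their poses are not given: they have to be found in the camera images.
- pot_center (a point): White cylindrical pot of lens wipes with a narrow screw lid, standing upright: body 56 mm across and 63 mm high, lid 28 mm across, 75 mm high in all. The point is on its axis, 37.5 mm above its underside; z up.
- can_center (a point): Clear canister with a black screw lid and an objective inside, standing upright: body 42 mm across up to 45 mm, lid 45 mm across above that, 64 mm high in all. Grasp it by the lid: lower down the lid, being wider, gets in the way of the fingers. The point is on its axis in the lower half of the lid, 50 mm above its underside; z up.
- cube_center (a point): Black filter cube with coloured round windows, a box 44 mm along its x, 38 mm along its y and 36 mm high (window rims stand up to 3 mm proud); grasp it across two opposite upright sides. The point is at the centre of the box, 18 mm above its underside; z up.
- objective_center (a point): Bare pale-metal microscope objective, tapering to the top, 28 to 30 mm across and 44 mm high, already standing on its own small round plate. The point is on its axis, 22 mm above its underside; z up.
- large_plate: Large round fixed grey parking plate, 4 mm thick, with a fine white outline of a foot on it; origin at the centre of its underside, on the table; z up; 90 mm across, outline 58 mm across: the place of the pot. At the start the cube stands on it.
- medium_plate: Medium round fixed grey parking plate, 4 mm thick, with a fine white outline of a foot on it; origin at the centre of its underside, on the table; z up; 70 mm across, outline 44 mm across: the place of the canister. At the start the pot stands on it.
- small_plate: Small round fixed grey parking plate, 4 mm thick, with a fine white outline of a foot on it; origin at the centre of its underside, on the table; z up; 48 mm across, outline 28 mm across: the place of the objective, which is on it.
- square_plate: Square fixed grey parking plate, 4 mm thick, with a fine white outline of a foot on it; origin at the centre of its underside, on the table; z up; 64 x 64 mm, x and y along its sides, outline 48 x 48 mm: the place of the filter cube. At the start the canister stands on it.
- spare_mat: Plain black rubber mat without an outline, fixed, 96 mm along x, 84 mm along y, 3 mm thick, empty: the free spot. Origin at the centre of its underside, on the table; z up.
There are look-alikes about, which are no part of the job. What is shaped like the part that bears can_center but red is not meant.

How it is judged:
By the outcome, as a careful person would: the job done as asked, in the order asked, and still so for the second after the job is handed in, with the robot touching nothing.
It also fails if it takes over 96 s, if anything falls off the work surface, if the arm or the gripper's body presses on something with over 40 N, if the wrist force passes 120 N, or if a joint passes its speed limit or range.

ROBOT

A 6-joint arm with a two-finger parallel gripper is mounted at the origin on a cart in front of the work surface, level with it; the furniture and walls round the work are solid. World frame = base frame: x ahead of the robot, y to its left, z up, the work surface at z = 0. Lengths are in m, angles in rad, forces in N, time in s.
With the tool pointing down it reaches from about 0.25 to 0.725 m from the base axis. Payload 4 kg.
Tool frame: the origin (TCP) lies midway between the tips of the shut fingers; the grasp point (between the pads) lies bot.tcp_to_grasp behind it (bot.tcp_to_grasp is the distance from the TCP to the grasp point, in m); z points along the fingers, y is the line along which they close (so a half turn about z gives the same grasp; the last joint's range is limited). The gripper opens to 85 mm and grips with 20 to 120 N. Pads are 22 mm wide; open, the fingers measure 114 mm over their backs; the gripper's body (76 mm by 85 mm) begins 54 mm behind the grasp point. The pads swing forward as they close: fully open they stand 13 mm farther back than shut.
Start: joints at [-1.101, 0.241, 0.005, 1.335, 0, 1.571], TCP at [0.226, -0.446, 0.203] pointing down, gripper open.
Joint ranges: [-2.72, 2.72], [-1.05, 1.87], [-1.09, 1.28], [-1.99, 2.15], [-1.42, 1.44], [-3.14, 3.14]. Speed limits (rad/s): [2.79, 2.79, 3.14, 3.14, 3.14, 3.14].

INTERFACE

Orientations are given as a unit quaternion [x, y, z, w].
In Python, from workcell import readout, camera, bot gives the robot as it stands. The module is installed in compiled form; this text tells all that it offers.
- The arm moves only by the tool jog_arm, never from a script. Its argument "motion" is a list of rows, each an object of numbers: "x", "y", "z": the shift along the tool's x, y, z in mm; "spin": the turn about the tool's z in degrees; "fingers": the closure, from -1 (fully open) to 1 (shut). A call has 1 to 8 rows; each row is the pose to reach, as a shift and turn from the pose commanded when the call began, along the tool's axes at that moment; what a row does not reach only later rows make up. A row lasts 1/8 s, in which the tool goes at most 62.5 mm and 10.7 degrees, less where a joint would pass 70% of its speed; a pose out of reach is approached as far as the arm can. A call with a gripper value outside its range is refused whole. The fingers move at their own pace and stop on an object; the grip force is fixed at half the most. Time passes only in rows, so rows that repeat a pose let the fingers close. It gives the time, the measured TCP pose, the force, the opening and the grip force at its end, in the units of the state.
- readout.get_obs(): the state, without advancing time (a new reading comes with each control period).
- camera(name): name is "side" or "top" or "wrist"; returns a dict with "pixels" (384x512x3 uint8, red, green, blue), "K" (3x3 intrinsics, pixels), "rvec" (rotation vector, rad) and "tvec" (3), from world to camera coordinates, as OpenCV has them. Camera axes: x right, y down, z forward; pixel columns grow to the right and rows downward; lengths in m; the calibration is good to about 2 mm. A picture is of the moment at which its call begins. There is no depth.
- bot.job_done(): hands the job in; it is judged then, once.
The state is a dict: "clock": time; "joint_pos": joint angles; "joint_vel": joint speeds; "tau": joint torques, N m; "eef_pos": TCP position; "tool_rot": TCP orientation; "ft_force": force on the tool from outside, world axes, zero at the start; "ft_torque": the same for the moment, N m; "grip_width": finger opening in m; "grasp_force": force on a finger pad.
Only numpy, scipy, OpenCV 4.12 (cv2) and the standard library are available. Lean on these libraries where they do the work, as an engineer would, in place of code of your own. Each camera call takes 0.05 s, during which the arm holds its last target. There are 200 camera calls.

## Working session

There is one attempt and no reset: what is moved stays moved. The work goes in short steps, Python scripts to look and compute and a tool call to move; the robot and the scene stay as the last step left them, time stands still between calls to the robot, and variables do not carry over. Pictures are saved under pics/ and viewed, at most 14 in all, crops included, and the job is handed in when it is done.

Besides the shell and the picture viewer there is one more tool, called as name(argument=value, ...) on one line, values as JSON. jog_arm: Moves the arm, as the interface text tells. Its arguments: {"type":"object","properties":{"motion":{"type":"array"}},"required":["motion"]}

```bash
mkdir -p pics
python3 - <<'E'
from workcell import readout,camera,bot
import cv2
for n in("top","side"):
    c=camera(n); cv2.imwrite(f"pics/{n}0.png",cv2.cvtColor(cv2.resize(c["pixels"],(800,600)),cv2.COLOR_RGB2BGR)); print(n,c["K"].tolist(),c["rvec"],c["tvec"])
o=readout.get_obs(); print(o, bot.tcp_to_grasp)
E
```

```text
top [[381.29226179025295, 0.0, 256.5987186832283], [0.0, 381.29226179025295, 184.40464271648406], [0.0, 0.0, 1.0]] [ 2.10955435 -2.1461221   0.18443511] [0.1325178  0.54700312 0.81382675]
side [[473.4304757038295, 0.0, 258.4540348319269], [0.0, 473.4304757038295, 195.77720817936935], [0.0, 0.0, 1.0]] [ 1.16368086 -2.19483895  1.11134792] [0.4370398  0.30335061 0.80197483]
{'clock': 0.1, 'joint_pos': array([-1.10096814e+00,  2.41365935e-01,  3.88063623e-03,  1.33519161e+00,
       -2.24106910e-05,  1.57081167e+00]), 'joint_vel': array([-6.36615421e-04, -1.66845452e-03,  3.83052472e-03,  1.12151000e-03,
        9.30755667e-05,  2.11175864e-03]), 'tau': array([ 3.90053481e-05, -3.73138654e+01,  2.53009236e+01,  1.08774725e-02,
        3.31107037e-05, -1.53271981e-05]), 'eef_pos': array([ 0.22608625, -0.44528742,  0.20259616]), 'tool_rot': array([ 9.72535694e-01,  2.32751884e-01, -2.29766055e-04, -9.11854844e-04]), 'ft_force': array([-0.61083524,  0.04728964, -0.33517061]), 'ft_torque': array([0.00614421, 0.01417615, 0.01244544]), 'grasp_force': 0.0, 'grip_width': 0.08541903215955872} 0.0187
```

View pics/top0.png

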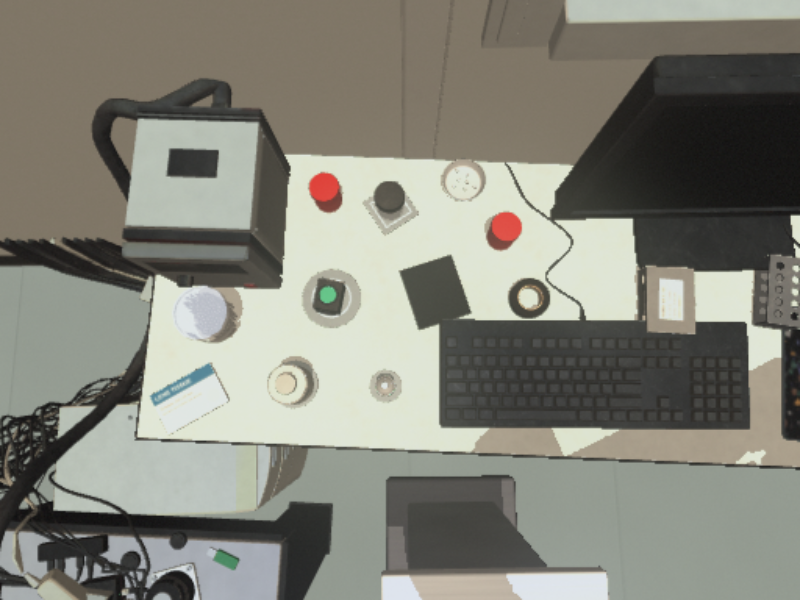

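View pics/side0.png

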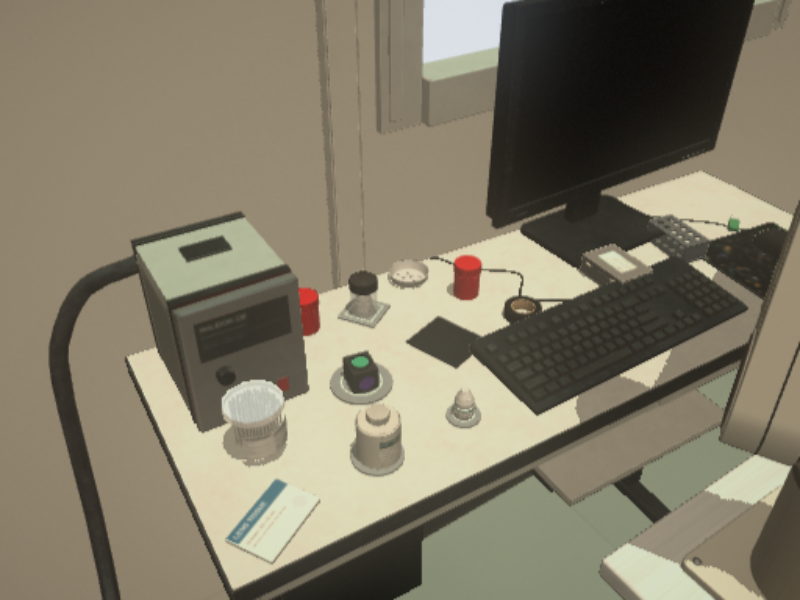

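The top view shows the cube on the large plate (332,298), the pot on the medium plate (290,383), the canister on the square plate (390,205), the objective at (386,386) and the mat at (435,292). The red look-alikes are at (325,188) and (505,228). The side view agrees.

```bash
cat > h.py <<'E'
import numpy as np,cv2
from scipy.spatial.transform import Rotation as R
from workcell import readout,camera,bot
def ray(c,uv,z):
    uv=np.atleast_2d(np.float64(uv)); M=R.from_rotvec(np.ravel(c["rvec"])).as_matrix(); t=np.ravel(c["tvec"])
    d=np.c_[uv,np.ones(len(uv))]@np.linalg.inv(c["K"]).T@M; o=-M.T@t
    return (o+d*((z-o[2])/d[:,2])[:,None])[:,:2]
def proj(c,p): return cv2.projectPoints(np.float64(p).reshape(-1,3),c["rvec"],c["tvec"],c["K"],None)[0][:,0]
def circ(x,y,r,z,n=60):
    a=np.linspace(0,2*np.pi,n); return np.c_[x+r*np.cos(a),y+r*np.sin(a),0*a+z]
def rect(x,y,a,b,th,z):
    p=np.array([[1,1],[1,-1],[-1,-1],[-1,1],[1,1]])*[a/2,b/2]; r=np.array([[np.cos(th),-np.sin(th)],[np.sin(th),np.cos(th)]])
    return np.c_[p@r.T+[x,y],np.full(5,z)]
def draw(c,curves,box,name,s):
    u0,v0,u1,v1=box; im=cv2.resize(cv2.cvtColor(c["pixels"],cv2.COLOR_RGB2BGR)[v0:v1,u0:u1],None,fx=s,fy=s,interpolation=cv2.INTER_CUBIC)
    for p,col in curves: cv2.polylines(im,[np.int32((proj(c,p)+.5-[u0,v0])*s)],False,col,1)
    cv2.imwrite(name,im)
def tool(p,yaw=None):
    "shift in tool axes (mm) from the current pose to world xyz of TCP"
    o=readout.get_obs(); T=R.from_quat(o["tool_rot"])
    return np.round(T.inv().apply(np.array(p)-o["eef_pos"])*1000,1)
E
python3 - <<'E'
from h import *
c=camera("top"); k=1.5625
P=lambda u,v,z: ray(c,[[u/k,v/k]],z)[0]
lp=P(332,298,.004);mp=P(292.5,381.5,.004);sp=P(390.5,206.5,.004);mat=P(434.5,292,.003)
lid=P(286,384,.079);can=P(390,197,.068);cube=P(329,296,.04);ob=P(386,386,.004)
m=P(401,270,.003),P(452,256,.003),P(470,313,.003),P(419,328,.003)
for n in "lp mp sp mat lid can cube ob m".split(): print(n,np.round(globals()[n],4).tolist())
s=P(363,211,.004),P(393,187,.004),P(419,213,.004),P(389,233,.004); print(np.round(s,4).tolist())
thm=np.arctan2(*(m[0]-m[3])[::-1]); print(thm)
ths=np.arctan2(*(s[2]-s[3])[::-1]); print(ths)
Y=(0,255,255);G=(0,255,0);B=(255,0,0)
draw(c,[(circ(*lp,.045,.004),Y),(circ(*mp,.035,.004),Y),(circ(*ob,.024,.004),Y),(circ(*lid,.014,.079),G),(circ(*lid,.028,.067),G),(circ(*can,.0225,.068),G),(rect(*sp,.064,.064,ths,.004),Y),(rect(*mat,.096,.084,thm,.003),Y),(rect(*cube,.044,.038,thm,.04),G)],(165,100,325,270),"pics/a.png",5)
w=camera("wrist");cv2.imwrite("pics/w0.png",cv2.cvtColor(w["pixels"],cv2.COLOR_RGB2BGR)); print(R.from_rotvec(np.ravel(w["rvec"])).as_matrix().round(3), w["tvec"])
o=readout.get_obs();M=R.from_rotvec(np.ravel(w["rvec"])).as_matrix(); cam=-M.T@np.ravel(w["tvec"]); print("cam in tool",R.from_quat(o["tool_rot"]).inv().apply(cam-o["eef_pos"]), w["K"][0,0])
E
```

```text
lp [0.5437, 0.2282]
mp [0.4193, 0.2864]
sp [0.6869, 0.1373]
mat [0.5504, 0.0722]
lid [0.4143, 0.2813]
can [0.6806, 0.1367]
cube [0.5409, 0.2283]
ob [0.4104, 0.1477]
m [[0.5855, 0.1226], [0.6062, 0.0437], [0.5173, 0.0193], [0.4958, 0.097]]
[[0.6804, 0.1803], [0.7187, 0.1329], [0.6755, 0.093], [0.6442, 0.1402]]
0.2781544676031674
-0.9844174096298048
[[ 0.452 -0.892 -0.002]
 [-0.846 -0.43   0.316]
 [-0.283 -0.141 -0.949]] [-0.49896431 -0.04135282  0.3807868 ]
cam in tool [ 8.09850837e-02  8.13031887e-05 -1.70283241e-01] 305.07047067301676
```

View pics/a.png

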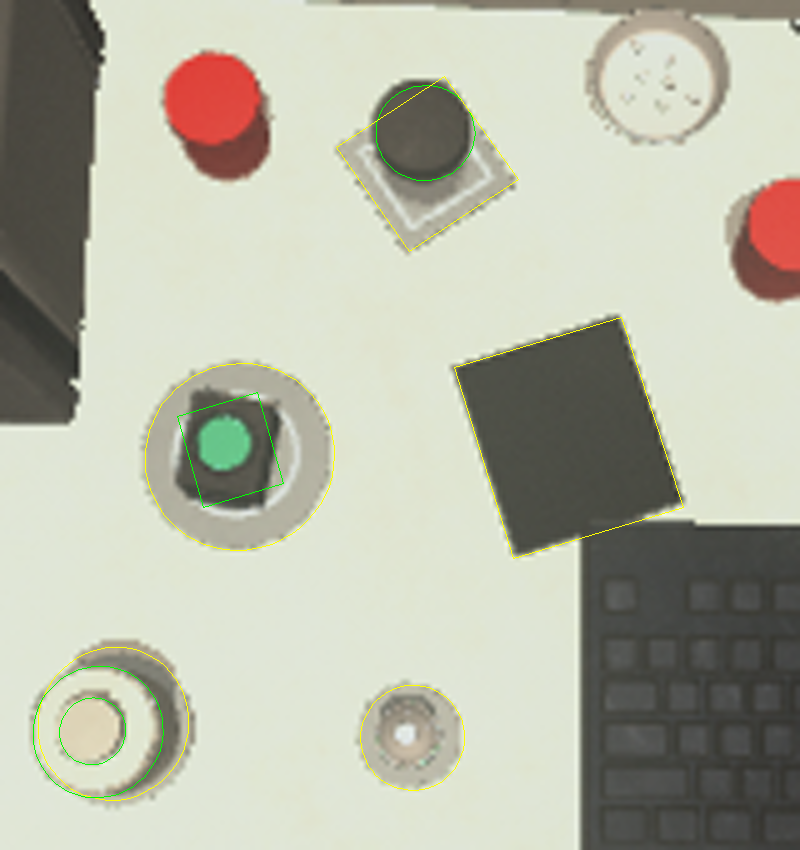

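The overlays fit well: plates, mat and lids are within about 2–4 mm. I'll park the canister on the mat first and head towards it.

jog_arm(motion=[{"x": 50,"y": -24,"spin": -10},{"x": 100,"y": -48,"spin": -20},{"x": 150,"y": -72,"spin": -30},{"x": 200,"y": -95,"spin": -41},{"x": 250,"y": -118,"spin": -51},{"x": 300,"y": -141,"spin": -62},{"x": 335,"y": -157,"spin": -72},{"x": 335,"y": -157,"spin": -83,"fingers": -0.46}])

```text
validation failed for argument at $.mo...
```

```bash
cat > g.py <<'E'
import sys
from h import *
# g.py x y z yawdeg : tool shift (mm) and spin (deg) to TCP pose (yaw of tool x)
a=list(map(float,sys.argv[1:])); o=readout.get_obs(); T=R.from_quat(o["tool_rot"]); X=T.as_matrix()[:,0]
y=np.degrees(np.arctan2(X[1],X[0])); s=-((a[3]-y+180)%360-180)
print("shift",tool(a[:3]),"spin",round(s,1),"yaw",round(y,1),"j",o["joint_pos"].round(2),"w",round(o["grip_width"],4),"eef",o["eef_pos"].round(4),"F",o["ft_force"].round(1),"t",o["clock"])
E
python3 g.py .681 .137 .2 214
```

```text
shift [ 669.2 -313.5    3.3] spin 172.9 yaw 26.9 j [-1.1   0.24  0.    1.34  0.    1.57] w 0.0855 eef [ 0.2262 -0.4455  0.2029] F [1.  0.  1.3] t 0.2
```

jog_arm(motion=[{"x": 50,"y": -24,"z": 0,"spin": -10,"fingers": -1},{"x": 100,"y": -48,"z": 0,"spin": -20,"fingers": -1},{"x": 150,"y": -72,"z": 0,"spin": -30,"fingers": -1},{"x": 200,"y": -95,"z": 0,"spin": -41,"fingers": -1},{"x": 250,"y": -118,"z": 0,"spin": -51,"fingers": -1},{"x": 300,"y": -141,"z": 0,"spin": -62,"fingers": -1},{"x": 335,"y": -157,"z": 0,"spin": -72,"fingers": -1},{"x": 335,"y": -157,"z": 0,"spin": -83,"fingers": -0.46}])

```text
clock: 1.2
eef_pos: [0.4554, -0.1519, 0.2031]
tool_rot: [0.572, 0.821, 0.0, -0.0]
ft_force: [-1.0, -0.0, -0.2]
grip_width: 0.07
grasp_force: 0.0
```

```bash
python3 g.py .681 .137 .2 214
```

```text
shift [192.7 311.8   3.2] spin -103.7 yaw 110.3 j [-0.32  0.2  -0.05  1.32  0.    0.89] w 0.07 eef [ 0.4554 -0.1519  0.2031] F [-1.  -0.  -0.2] t 1.2
```

jog_arm(motion=[{"x": 24,"y": 39,"z": 0,"spin": -10,"fingers": -0.46},{"x": 48,"y": 78,"z": 0,"spin": -20,"fingers": -0.46},{"x": 72,"y": 117,"z": 0,"spin": -30,"fingers": -0.46},{"x": 96,"y": 156,"z": 0,"spin": -40,"fingers": -0.46},{"x": 120,"y": 195,"z": 0,"spin": -50,"fingers": -0.46},{"x": 145,"y": 234,"z": 0,"spin": -60,"fingers": -0.46},{"x": 170,"y": 273,"z": 0,"spin": -70,"fingers": -0.46},{"x": 193,"y": 312,"z": 0,"spin": -80,"fingers": -0.46}])

```text
clock: 2.2
eef_pos: [0.6835, 0.1339, 0.203]
tool_rot: [-0.087, 0.996, -0.0, -0.0]
ft_force: [0.3, -0.2, -0.6]
grip_width: 0.0623
grasp_force: 0.0
```

jog_arm(motion=[{"x": 0,"y": 0,"z": 0,"spin": -10,"fingers": -0.46},{"x": 0,"y": 0,"z": 0,"spin": -20,"fingers": -0.46},{"x": 0,"y": 0,"z": 0,"spin": -24,"fingers": -0.46},{"x": 0,"y": 0,"z": 0,"spin": -24,"fingers": -0.46}])

```text
clock: 2.7
eef_pos: [0.6827, 0.1326, 0.2028]
tool_rot: [-0.289, 0.957, 0.0, -0.001]
ft_force: [0.4, -0.2, -0.0]
grip_width: 0.0626
grasp_force: 0.0
```

```bash
python3 g.py .681 .137 .2 214
python3 - <<'E'
from h import *
c=camera("wrist"); Y=(0,255,255);G=(0,255,0)
draw(c,[(circ(.681,.137,.0225,.068),G),(circ(.681,.137,.0225,.049),G),(rect(.6825,.1375,.064,.064,.587,.004),Y),(rect(.6825,.1375,.048,.048,.587,.004),Y)],(0,0,512,384),"pics/w1.png",1.5)
E
```

```text
shift [-1.   4.6  2.8] spin -0.4 yaw -146.4 j [ 0.19  0.67  0.66  1.57  0.   -0.39] w 0.0626 eef [0.6827 0.1326 0.2028] F [ 0.4 -0.2 -0. ] t 2.7
```

View pics/w1.png

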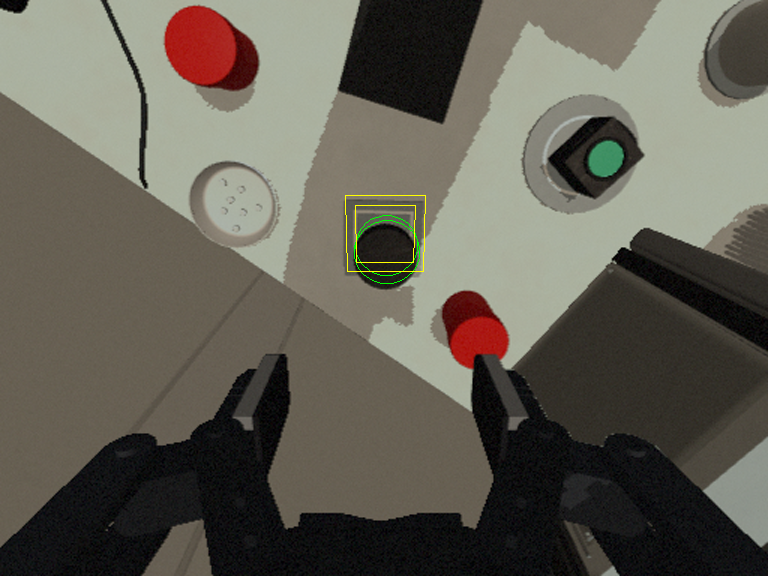

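The wrist view shows the plate overlay matching exactly. The canister lid sits about 2 mm farther out than the overlay, so I take it at (.683,.138), clear of the red can.

```bash
python3 g.py .683 .138 .032 214
```

```text
shift [ -3.4   4.4 170.9] spin -0.4 yaw -146.4 j [ 0.19  0.66  0.66  1.57 -0.   -0.39] w 0.0625 eef [0.6827 0.1325 0.2029] F [-0.2 -0.5  0.2] t 2.75
```

jog_arm(motion=[{"x": -3.5,"y": 4.5,"z": 20,"spin": 0,"fingers": -0.46},{"x": -3.5,"y": 4.5,"z": 45,"spin": 0,"fingers": -0.46},{"x": -3.5,"y": 4.5,"z": 70,"spin": 0,"fingers": -0.46},{"x": -3.5,"y": 4.5,"z": 90,"spin": 0,"fingers": -0.46},{"x": -3.5,"y": 4.5,"z": 100,"spin": 0,"fingers": -0.46},{"x": -3.5,"y": 4.5,"z": 100,"spin": 0,"fingers": -0.46}])

```text
clock: 3.5
eef_pos: [0.6828, 0.138, 0.1027]
tool_rot: [-0.289, 0.957, 0.0, -0.001]
ft_force: [0.5, 0.9, 0.3]
grip_width: 0.0626
grasp_force: 0.0
```

```bash
python3 g.py .683 .138 .032 214
python3 - <<'E'
from h import *
c=camera("wrist"); Y=(0,255,255);G=(0,255,0)
draw(c,[(circ(.683,.138,.0225,.068),G),(rect(.6825,.1375,.064,.064,.587,.004),Y)],(130,100,400,384),"pics/w2.png",2)
E
```

```text
shift [-0.3 -0.2 70.7] spin -0.4 yaw -146.4 j [ 0.2   0.69  0.45  1.33 -0.   -0.39] w 0.0626 eef [0.6828 0.138  0.1027] F [0.5 0.9 0.3] t 3.5
```

View pics/w2.png

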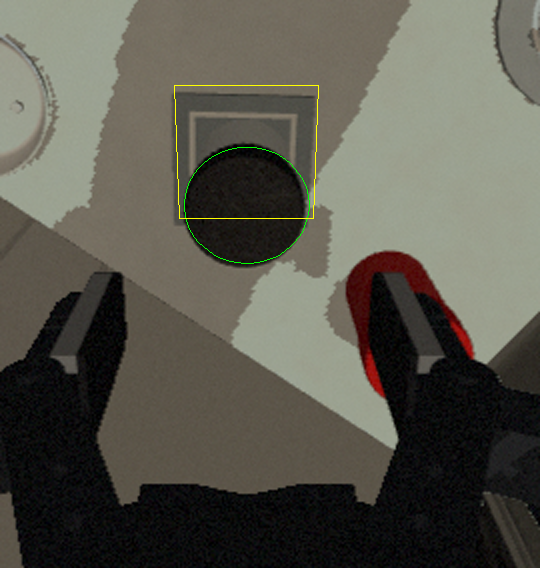

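The lid overlay matches to about 1 mm and the fingers are clear of the red can, so I descend and grip.

jog_arm(motion=[{"x": -1,"y": 0,"z": 20,"spin": 0,"fingers": -0.46},{"x": -1,"y": 0,"z": 40,"spin": 0,"fingers": -0.46},{"x": -1,"y": 0,"z": 58,"spin": 0,"fingers": -0.46},{"x": -1,"y": 0,"z": 71,"spin": 0,"fingers": -0.46},{"x": -1,"y": 0,"z": 71,"spin": 0,"fingers": -0.46},{"x": -1,"y": 0,"z": 71,"spin": 0,"fingers": -0.1},{"x": -1,"y": 0,"z": 71,"spin": 0,"fingers": 0.3},{"x": -1,"y": 0,"z": 71,"spin": 0,"fingers": 0.3}])

```text
clock: 4.55
eef_pos: [0.6853, 0.1389, 0.034]
tool_rot: [-0.289, 0.957, -0.0, 0.001]
ft_force: [-0.2, -0.3, 4.6]
grip_width: 0.0413
grasp_force: 60.4
```

jog_arm(motion=[{"x": 0,"y": 0,"z": 0,"spin": 0,"fingers": 0.6},{"x": 0,"y": 0,"z": 0,"spin": 0,"fingers": 0.6}])

```text
clock: 4.8
eef_pos: [0.6853, 0.1389, 0.034]
tool_rot: [-0.289, 0.957, -0.0, 0.002]
ft_force: [-0.3, -0.8, 5.0]
grip_width: 0.0413
grasp_force: 60.7
```

```bash
python3 g.py .683 .138 .032 214
python3 - <<'E'
from h import *
c=camera("side"); draw(c,[],(190,150,330,250),"pics/s2.png",5)
E
```

```text
shift [2.4 0.5 2. ] spin -0.3 yaw -146.3 j [ 0.2   0.74  0.35  1.18 -0.   -0.39] w 0.0413 eef [0.6853 0.1389 0.034 ] F [-0.3 -0.8  5. ] t 4.8
```

View pics/s2.png

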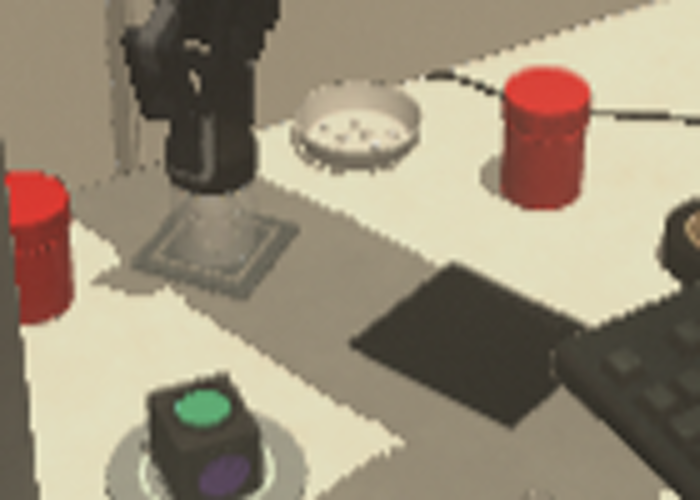

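The side view shows the fingertips around the black lid with the clear body visible below. I lift and carry the canister towards the mat.

jog_arm(motion=[{"x": 0,"y": 0,"z": -8,"spin": 0,"fingers": 0.6},{"x": 0,"y": 0,"z": -20,"spin": 0,"fingers": 0.6},{"x": 0,"y": 0,"z": -40,"spin": 0,"fingers": 0.6},{"x": 0,"y": 0,"z": -60,"spin": 0,"fingers": 0.6},{"x": 0,"y": 0,"z": -80,"spin": 0,"fingers": 0.6},{"x": 0,"y": 0,"z": -80,"spin": 0,"fingers": 0.6}])

```text
clock: 5.6
eef_pos: [0.6855, 0.1391, 0.1149]
tool_rot: [-0.29, 0.957, -0.0, 0.002]
ft_force: [0.6, -0.7, -1.4]
grip_width: 0.0411
grasp_force: 60.8
```

```bash
python3 g.py .551 .072 .113 214
python3 - <<'E'
from h import *
c=camera("side"); s=c; draw(c,[],(190,100,330,250),"pics/s3.png",4)
E
```

```text
shift [149.2  18.7   1.3] spin -0.3 yaw -146.3 j [ 0.2   0.69  0.48  1.36  0.   -0.39] w 0.0411 eef [0.6855 0.1391 0.1149] F [ 0.6 -0.7 -1.4] t 5.6
```

View pics/s3.png

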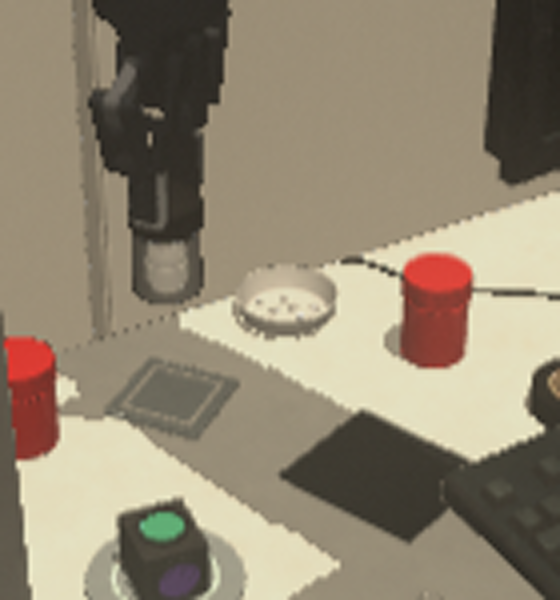

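The canister is lifted and hanging upright, and the square plate is free.

jog_arm(motion=[{"x": 40,"y": 5,"z": 0,"spin": 0,"fingers": 0.6},{"x": 85,"y": 11,"z": 0,"spin": 0,"fingers": 0.6},{"x": 125,"y": 16,"z": 0,"spin": 0,"fingers": 0.6},{"x": 149,"y": 19,"z": 0,"spin": 0,"fingers": 0.6},{"x": 149,"y": 19,"z": 25,"spin": 0,"fingers": 0.6},{"x": 149,"y": 19,"z": 50,"spin": 0,"fingers": 0.6},{"x": 149,"y": 19,"z": 65,"spin": 0,"fingers": 0.6},{"x": 149,"y": 19,"z": 72,"spin": 0,"fingers": 0.6}])

```text
clock: 6.65
eef_pos: [0.5485, 0.0719, 0.0389]
tool_rot: [-0.29, 0.957, 0.0, -0.001]
ft_force: [0.4, -0.4, -0.7]
grip_width: 0.0412
grasp_force: 60.8
```

```bash
python3 g.py .551 .072 .033 214
```

```text
shift [-2.1 -1.3  5.9] spin -0.3 yaw -146.3 j [ 0.13  0.47 -0.11  0.99  0.   -0.46] w 0.0412 eef [0.5485 0.0719 0.0389] F [ 0.4 -0.4 -0.7] t 6.65
```

jog_arm(motion=[{"x": 0,"y": 0,"z": 2,"spin": 0,"fingers": 0.6},{"x": 0,"y": 0,"z": 4,"spin": 0,"fingers": 0.6},{"x": 0,"y": 0,"z": 4.5,"spin": 0,"fingers": 0.6},{"x": 0,"y": 0,"z": 4.5,"spin": 0,"fingers": 0.6}])

```text
clock: 7.15
eef_pos: [0.5499, 0.0721, 0.0363]
tool_rot: [-0.29, 0.957, -0.0, 0.0]
ft_force: [-1.2, 0.2, -0.3]
grip_width: 0.0412
grasp_force: 60.8
```

jog_arm(motion=[{"x": 0,"y": 0,"z": 1,"spin": 0,"fingers": 0.6},{"x": 0,"y": 0,"z": 2.5,"spin": 0,"fingers": 0.6},{"x": 0,"y": 0,"z": 3.5,"spin": 0,"fingers": 0.6},{"x": 0,"y": 0,"z": 3.5,"spin": 0,"fingers": 0.6}])

```text
clock: 7.65
eef_pos: [0.5499, 0.0721, 0.033]
tool_rot: [-0.29, 0.957, -0.0, 0.0]
ft_force: [-1.5, -0.5, 3.2]
grip_width: 0.0415
grasp_force: 61.4
```

The canister touches the mat at 3 N; I release and go up towards the cube.

jog_arm(motion=[{"x": 0,"y": 0,"z": 0,"spin": 0,"fingers": -0.2},{"x": 0,"y": 0,"z": 0,"spin": 0,"fingers": -0.46},{"x": 0,"y": 0,"z": 0,"spin": 0,"fingers": -0.46},{"x": 0,"y": 0,"z": -20,"spin": 0,"fingers": -0.46},{"x": 0,"y": 0,"z": -60,"spin": 0,"fingers": -0.46},{"x": 0,"y": 0,"z": -110,"spin": 0,"fingers": -0.46},{"x": 0,"y": 0,"z": -160,"spin": 0,"fingers": -0.46},{"x": 0,"y": 0,"z": -160,"spin": 0,"fingers": -0.46}])

```text
clock: 8.65
eef_pos: [0.5528, 0.0724, 0.1975]
tool_rot: [-0.29, 0.957, -0.001, 0.005]
ft_force: [-0.5, -0.3, 0.5]
grip_width: 0.0624
grasp_force: 0.0
```

```bash
python3 g.py .541 .228 .2 214
python3 - <<'E'
from h import *
c=camera("wrist"); Y=(0,255,255);G=(0,255,0)
draw(c,[(circ(.550,.072,.0225,.067),G),(rect(.6845,.139,.048,.048,.587,.004),Y),(circ(.5437,.2282,.045,.004),Y),(rect(.5415,.2283,.044,.038,-.2,.04),G),(rect(.5504,.0722,.096,.084,.278,.003),Y)],(0,0,512,384),"pics/w3.png",1.56)
E
```

```text
shift [-76.5 136.   -2.5] spin -0.3 yaw -146.3 j [ 0.13  0.35  0.14  1.35 -0.   -0.46] w 0.0624 eef [0.5528 0.0724 0.1975] F [-0.5 -0.3  0.5] t 8.65
```

View pics/w3.png

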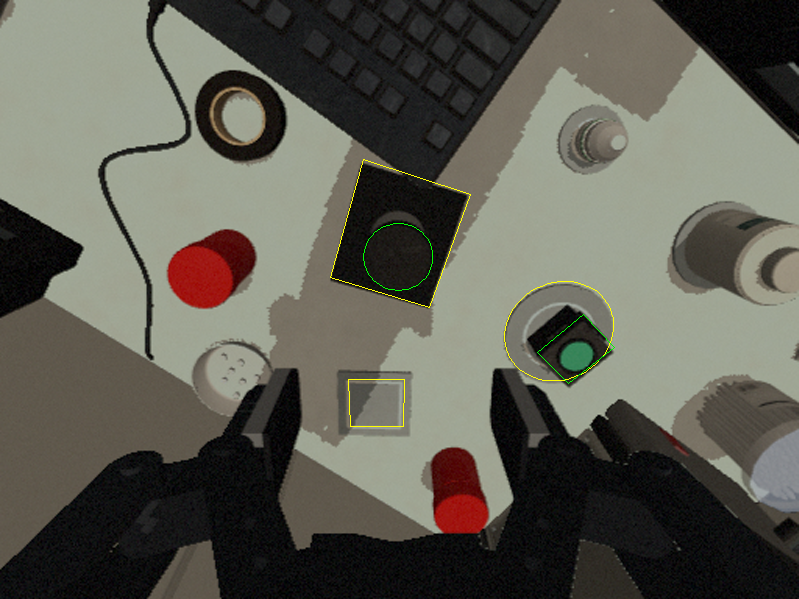

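The wrist view shows the canister upright and centred on the mat, at about (398,255), and the empty square plate matching at (375,403). The cube is at (570,345).

jog_arm(motion=[{"x": -20,"y": 35,"z": 0,"spin": -9,"fingers": -0.6},{"x": -40,"y": 70,"z": 0,"spin": -18,"fingers": -0.6},{"x": -60,"y": 105,"z": 0,"spin": -27,"fingers": -0.6},{"x": -76,"y": 136,"z": 0,"spin": -36,"fingers": -0.6},{"x": -76,"y": 136,"z": 20,"spin": -45,"fingers": -0.6},{"x": -76,"y": 136,"z": 40,"spin": -45,"fingers": -0.6},{"x": -76,"y": 136,"z": 50,"spin": -45,"fingers": -0.6},{"x": -76,"y": 136,"z": 50,"spin": -45,"fingers": -0.6}])

```text
clock: 9.7
eef_pos: [0.5363, 0.2267, 0.1406]
tool_rot: [-0.634, 0.774, 0.001, -0.002]
ft_force: [-0.3, 0.1, -0.1]
grip_width: 0.0683
grasp_force: 0.0
```

```bash
python3 g.py .541 .228 .2 258.5
python3 - <<'E'
from h import *
c=camera("wrist"); Y=(0,255,255);G=(0,255,0)
draw(c,[(circ(.5437,.2282,.045,.004),Y),(circ(.5437,.2282,.029,.004),Y),(rect(.5415,.2283,.044,.038,-.2,.04),G)],(120,70,420,300),"pics/w4.png",2.6)
E
```

```text
shift [ -2.   -4.2 -59.4] spin 0.1 yaw -101.4 j [ 0.4   0.44  0.12  1.26 -0.   -0.97] w 0.0683 eef [0.5363 0.2267 0.1406] F [-0.3  0.1 -0.1] t 9.7
```

View pics/w4.png

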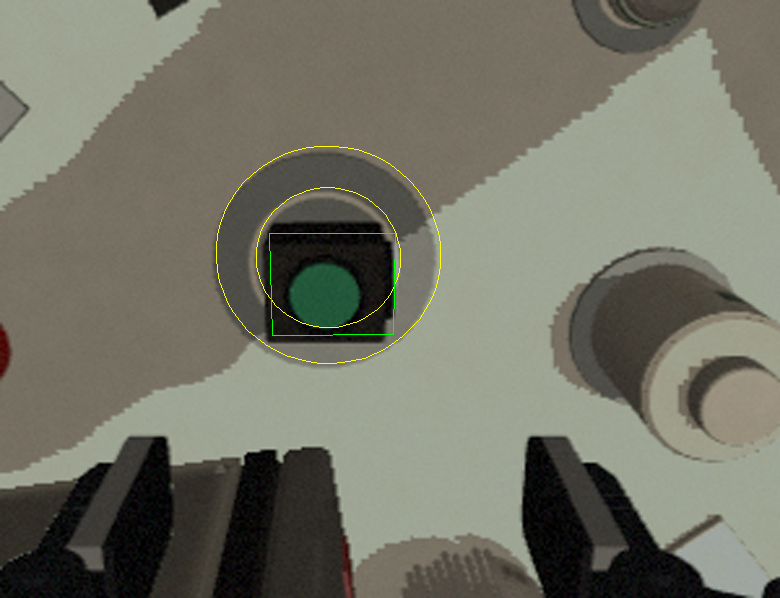

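The cube is aligned with the gripper to about a degree. Its window centre is at (324,296) in the crop and the plate centre at about (324,258).

Run:
```python
from h import *
c=camera("wrist"); P=lambda u,v,z: ray(c,[[120+u/2.6,70+v/2.6]],z)[0]
print("win",P(324,296,.042),"plate",P(324,258,.004),"bot corners",P(267,341,.04),P(387,341,.04))
o=readout.get_obs();q=P(324,296,.042); print(o["eef_pos"],tool([*q,.02]))
```

```text
win [0.54592425 0.23229849] plate [0.54606484 0.2284927 ] bot corners [0.57024342 0.24580309] [0.52697689 0.25456387]
[0.537647   0.2272102  0.14256121] [ -6.6  -7.1 122.6]
```

```bash
python3 g.py .5445 .231 .010 258.5
```

```text
shift [ -5.1  -6.  132.6] spin 0.1 yaw -101.4 j [ 0.4   0.44  0.13  1.26  0.   -0.97] w 0.0685 eef [0.5376 0.2272 0.1426] F [-0.2  0.2  0.1] t 9.8
```

jog_arm(motion=[{"x": -5,"y": -6,"z": 25,"spin": 0,"fingers": -0.6},{"x": -5,"y": -6,"z": 60,"spin": 0,"fingers": -0.6},{"x": -5,"y": -6,"z": 90,"spin": 0,"fingers": -0.6},{"x": -5,"y": -6,"z": 110,"spin": 0,"fingers": -0.6},{"x": -5,"y": -6,"z": 120,"spin": 0,"fingers": -0.6},{"x": -5,"y": -6,"z": 127,"spin": 0,"fingers": -0.6},{"x": -5,"y": -6,"z": 127,"spin": 0,"fingers": -0.6}])

```text
clock: 10.68
eef_pos: [0.5446, 0.2311, 0.0158]
tool_rot: [-0.634, 0.774, -0.0, 0.0]
ft_force: [-0.3, -1.2, -0.5]
grip_width: 0.0683
grasp_force: 0.0
```

```bash
python3 g.py .5445 .231 .010 258.5
```

```text
shift [0.2 0.1 5.8] spin 0.2 yaw -101.3 j [ 0.4   0.56 -0.03  0.98  0.   -0.97] w 0.0683 eef [0.5446 0.2311 0.0158] F [-0.3 -1.2 -0.5] t 10.675
```

jog_arm(motion=[{"x": 0,"y": 0,"z": 3,"spin": 0,"fingers": -0.6},{"x": 0,"y": 0,"z": 5,"spin": 0,"fingers": -0.3},{"x": 0,"y": 0,"z": 5,"spin": 0,"fingers": -0.1},{"x": 0,"y": 0,"z": 5,"spin": 0,"fingers": 0.2},{"x": 0,"y": 0,"z": 5,"spin": 0,"fingers": 0.6},{"x": 0,"y": 0,"z": 5,"spin": 0,"fingers": 0.6}])

```text
clock: 11.42
eef_pos: [0.5449, 0.232, 0.0124]
tool_rot: [-0.634, 0.773, 0.0, 0.001]
ft_force: [-2.1, 0.4, 9.2]
grip_width: 0.0172
grasp_force: 4.5
```

The opening reads 17 mm, so something is wrong; I'm looking.

Run:
```python
from h import *
c=camera("side"); d=camera("wrist"); t=camera("top")
f=lambda c,b,s: cv2.resize(cv2.cvtColor(c["pixels"],cv2.COLOR_RGB2BGR)[b[1]:b[3],b[0]:b[2]],(400,300),interpolation=cv2.INTER_CUBIC)
cv2.imwrite("pics/m1.png",np.vstack([np.hstack([f(c,(180,190,300,280),1),f(d,(100,110,420,350),1)]),np.hstack([f(t,(165,150,325,270),1),f(c,(0,0,512,384),1)])]))
```

```text
(no output)
```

View pics/m1.png

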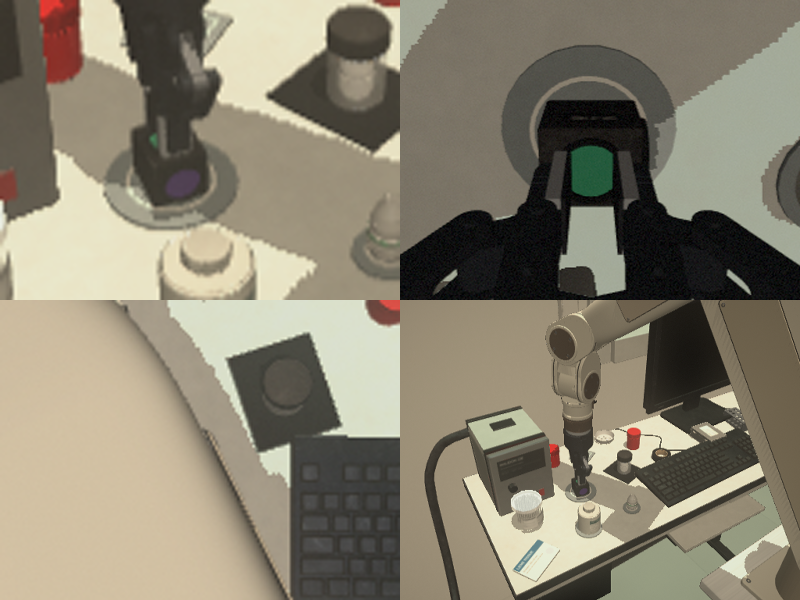

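The mosaic shows the closed fingers apparently over the cube's top, with the cube still upright on its plate and the canister fine on the mat. I'll overlay the predicted TCP and cube wireframe on both cameras.

Run:
```python
from h import *
o=readout.get_obs(); T=R.from_quat(o["tool_rot"]).as_matrix(); p=o["eef_pos"]; print(p,o["grip_width"])
x,y=.5455,.232
cur=[(rect(x,y,.044,.038,-.2,.004),(0,255,255)),(rect(x,y,.044,.038,-.2,.040),(0,255,0)),(np.array([p,p-T[:,2]*.05]),(0,0,255)),(np.array([p-T[:,1]*.011,p+T[:,1]*.011]),(255,0,255)),(circ(.546,.2285,.045,.004),(255,255,0))]
draw(camera("side"),cur,(190,180,290,280),"pics/t1.png",6)
draw(camera("wrist"),cur,(130,120,390,384),"pics/t2.png",0.76923*3)
a=cv2.imread("pics/t1.png");b=cv2.imread("pics/t2.png");b=cv2.resize(b,(400,400));a=cv2.resize(a,(400,400));cv2.imwrite("pics/m2.png",np.hstack([a,b]))
```

```text
[0.54483501 0.23193195 0.0123818 ] 0.017235171005603237
```

View pics/m2.png

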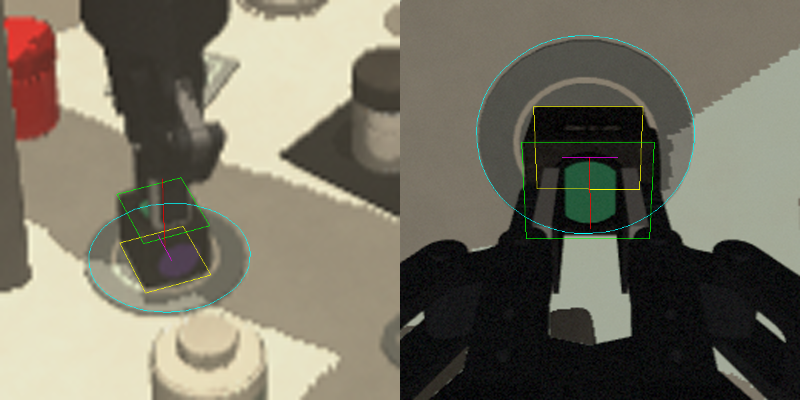

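The overlay shows the cube wireframe fitting. The fingertips lie on the cube's top (z ≈ 40 mm), so at this opening they are roughly 28 mm behind the stated TCP. The depth from the wrist view agrees. I raise, reopen, and go down deeper in small force-checked steps.

jog_arm(motion=[{"x": 0,"y": 0,"z": -15,"spin": 0,"fingers": 0.6},{"x": 0,"y": 0,"z": -30,"spin": 0,"fingers": 0.2},{"x": 0,"y": 0,"z": -30,"spin": 0,"fingers": -0.3},{"x": 0,"y": 0,"z": -30,"spin": 0,"fingers": -0.6},{"x": 0,"y": 0,"z": -30,"spin": 0,"fingers": -0.6},{"x": 0,"y": 0,"z": -30,"spin": 0,"fingers": -0.6}])

```text
clock: 12.42
eef_pos: [0.5439, 0.2309, 0.0398]
tool_rot: [-0.634, 0.774, 0.0, -0.001]
ft_force: [0.4, -0.5, 0.6]
grip_width: 0.0682
grasp_force: 0.0
```

```bash
python3 g.py .545 .2315 .010 258.5
python3 - <<'E'
from h import *
c=camera("wrist"); o=readout.get_obs(); T=R.from_quat(o["tool_rot"]); M=R.from_rotvec(np.ravel(c["rvec"])).as_matrix(); cam=-M.T@np.ravel(c["tvec"])
print(T.inv().apply(cam-o["eef_pos"]), (M@T.as_matrix()).round(3))
# green window: centroid
h=cv2.cvtColor(c["pixels"],cv2.COLOR_RGB2HSV); m=cv2.inRange(h,(60,100,50),(90,255,255)); n,l,s,ce=cv2.connectedComponentsWithStats(m); i=1+s[1:,4].argmax(); print(s[i],ce[i],ray(c,[ce[i]],.042))
E
```

```text
shift [-0.9 -1.  29.8] spin 0.2 yaw -101.3 j [ 0.4   0.53 -0.    1.04 -0.   -0.97] w 0.0682 eef [0.5439 0.2309 0.0398] F [ 0.4 -0.5  0.6] t 12.425
[ 8.12822991e-02  5.59990932e-05 -1.70333349e-01] [[-0.001  1.    -0.001]
 [-0.949 -0.001 -0.315]
 [-0.315  0.001  0.949]]
[ 231  208   41   36 1150] [251.13043478 225.45130435] [[0.54505111 0.23094011]]
```

jog_arm(motion=[{"x": -1,"y": -1,"z": 12,"spin": 0,"fingers": -0.6},{"x": -1,"y": -1,"z": 25,"spin": 0,"fingers": -0.6},{"x": -1,"y": -1,"z": 32,"spin": 0,"fingers": -0.6},{"x": -1,"y": -1,"z": 37,"spin": 0,"fingers": -0.6},{"x": -1,"y": -1,"z": 40,"spin": 0,"fingers": -0.6},{"x": -1,"y": -1,"z": 40,"spin": 0,"fingers": -0.6}])

```text
clock: 13.22
eef_pos: [0.5455, 0.2318, 0.0003]
tool_rot: [-0.634, 0.774, 0.0, -0.0]
ft_force: [0.4, 0.3, -0.7]
grip_width: 0.0683
grasp_force: 0.0
```

jog_arm(motion=[{"x": 0,"y": 0,"z": 3,"spin": 0,"fingers": -0.6},{"x": 0,"y": 0,"z": 6,"spin": 0,"fingers": -0.6},{"x": 0,"y": 0,"z": 8,"spin": 0,"fingers": -0.6},{"x": 0,"y": 0,"z": 8,"spin": 0,"fingers": -0.6}])

```text
clock: 13.72
eef_pos: [0.5453, 0.2318, -0.0078]
tool_rot: [-0.634, 0.774, 0.0, -0.0]
ft_force: [-0.6, -0.7, -0.6]
grip_width: 0.0683
grasp_force: 0.0
```

jog_arm(motion=[{"x": 0,"y": 0,"z": 3,"spin": 0,"fingers": -0.6},{"x": 0,"y": 0,"z": 4,"spin": 0,"fingers": -0.3},{"x": 0,"y": 0,"z": 4,"spin": 0,"fingers": -0.1},{"x": 0,"y": 0,"z": 4,"spin": 0,"fingers": 0.2},{"x": 0,"y": 0,"z": 4,"spin": 0,"fingers": 0.5},{"x": 0,"y": 0,"z": 4,"spin": 0,"fingers": 0.5}])

```text
clock: 14.48
eef_pos: [0.5457, 0.2319, -0.0114]
tool_rot: [-0.634, 0.774, -0.0, 0.0]
ft_force: [-0.1, 0.1, 2.5]
grip_width: 0.0431
grasp_force: 62.3
```

The cube is gripped at 43 mm (expected 44). I lift it and move aside towards the base, so the cameras can see the empty square plate.

jog_arm(motion=[{"x": 0,"y": 0,"z": -10,"spin": 0,"fingers": 0.5},{"x": 0,"y": 0,"z": -35,"spin": 0,"fingers": 0.5},{"x": 0,"y": 0,"z": -70,"spin": 8,"fingers": 0.5},{"x": 20,"y": 10,"z": -105,"spin": 17,"fingers": 0.5},{"x": 50,"y": 24,"z": -105,"spin": 26,"fingers": 0.5},{"x": 80,"y": 38,"z": -105,"spin": 35,"fingers": 0.5},{"x": 115,"y": 54,"z": -105,"spin": 45,"fingers": 0.5},{"x": 115,"y": 54,"z": -105,"spin": 45,"fingers": 0.5}])

```text
clock: 15.48
eef_pos: [0.4677, 0.1278, 0.0937]
tool_rot: [-0.288, 0.958, -0.0, -0.001]
ft_force: [0.5, 1.3, -0.9]
grip_width: 0.0429
grasp_force: 62.1
```

```bash
python3 g.py .6845 .139 .094 213.6
python3 - <<'E'
from h import *
import pickle
cs={n:camera(n) for n in("top","side","wrist")}; pickle.dump(cs,open("cs.pkl","wb"))
out=[]
for n,col in (("top",0),("side",0)):
    c=cs[n]; q=proj(c,[.6845,.139,.004])[0].astype(int); b=(q[0]-25,q[1]-25,q[0]+25,q[1]+25)
    draw(c,[],b,"pics/t.png",8); out.append(cv2.imread("pics/t.png")); print(n,b)
cv2.imwrite("pics/m3.png",np.hstack(out))
E
```

```text
shift [-186.9 -110.4   -0.8] spin -0.1 yaw -146.5 j [ 0.27  0.29 -0.23  1.06 -0.   -0.32] w 0.0429 eef [0.4677 0.1278 0.0937] F [ 0.5  1.3 -0.9] t 15.475
top (np.int64(224), np.int64(108), np.int64(274), np.int64(158))
side (np.int64(208), np.int64(174), np.int64(258), np.int64(224))
```

View pics/m3.png

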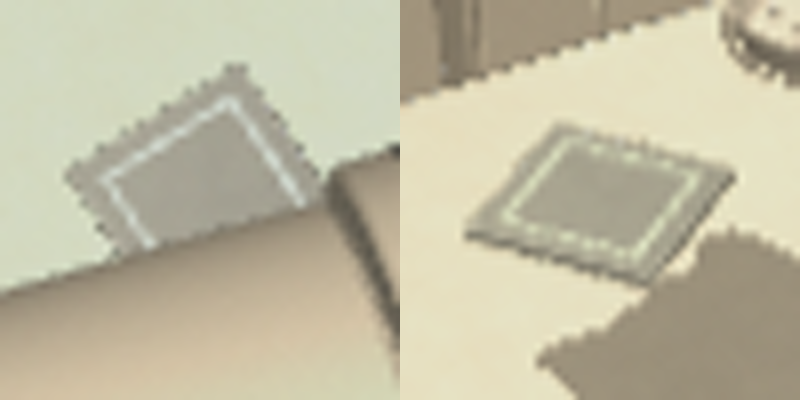

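In the crops, the top view gives plate corners left (70,170), top (238,66) and inner corners (105,182), (232,102). The side view gives the inner outline corners at about (162,143), (297,183), (233,255) and (108,217).

Run:
```python
from h import *
import pickle
from scipy.optimize import least_squares
cs=pickle.load(open("cs.pkl","rb")); f=lambda a,b:np.array(a)/8+b-.5+.0
# corner order in rect(): (+,+),(+,-),(-,-),(-,+)
top=cs["top"];side=cs["side"]
T=f([[70,170],[238,66],[105,182],[232,102]],[224,108])
S=f([[162,143],[297,183],[233,255],[108,217]],[208,174])
for z,n,uv in((.004,"top",T),(.004,"side",S)):
    print(n,np.round(ray(cs[n],uv,z),4).tolist())
def model(p,which):
    o=rect(p[0],p[1],.064,.064,p[2],.004)[:4]; i=rect(p[0],p[1],.048,.048,p[2],.004)[:4]
    if which=="top": return proj(top,[o[0],o[1],i[0],i[1]])-T
    d=proj(side,i); k=((d[:,None]-S[None])**2).sum(2).argmin(0); return d[k]-S
for w in (["top"],["side"],["top","side"]):
    r=least_squares(lambda p:np.concatenate([model(p,n).ravel() for n in w]),[.684,.139,.587],x_scale=[.01,.01,.1]); print(w,r.x.round(4),np.degrees(r.x[2]).round(1),r.fun.round(1))
```

```text
top [[0.6964, 0.1804], [0.7287, 0.1285], [0.6923, 0.1697], [0.7172, 0.1305]]
side [[0.7209, 0.133], [0.6786, 0.1088], [0.6582, 0.1455], [0.6965, 0.1676]]
['top'] [0.685  0.1374 0.5615] 32.2 [-0.5  0.5  0.5 -0.1 -0.3 -0.1  0.3 -0.3]
['side'] [0.6887 0.1386 0.5635] 32.3 [ 0.5 -0.4  0.5 -1.   0.4  0.6 -1.3  0.6]
['top', 'side'] [0.6863 0.1383 0.5609] 32.1 [-0.8 -0.   0.1 -0.7 -0.7 -0.6 -0.1 -0.9  1.1 -0.   1.1 -0.5  1.   1.1
 -0.8  1. ]
```

```bash
python3 g.py .686 .139 .04 212.2
```

```text
shift [-183.8 -112.1   54.4] spin 1.5 yaw -146.3 j [ 0.27  0.29 -0.22  1.05  0.   -0.32] w 0.0428 eef [0.4709 0.1302 0.094 ] F [ 0.2  0.4 -0.3] t 15.625
```

jog_arm(motion=[{"x": -35,"y": -21,"z": 0,"spin": 0,"fingers": 0.5},{"x": -80,"y": -49,"z": 0,"spin": 1.5,"fingers": 0.5},{"x": -125,"y": -76,"z": 0,"spin": 1.5,"fingers": 0.5},{"x": -165,"y": -100,"z": 0,"spin": 1.5,"fingers": 0.5},{"x": -184,"y": -112,"z": 10,"spin": 1.5,"fingers": 0.5},{"x": -184,"y": -112,"z": 35,"spin": 1.5,"fingers": 0.5},{"x": -184,"y": -112,"z": 54,"spin": 1.5,"fingers": 0.5},{"x": -184,"y": -112,"z": 54,"spin": 1.5,"fingers": 0.5}])

```text
clock: 16.62
eef_pos: [0.6838, 0.1391, 0.0364]
tool_rot: [-0.278, 0.961, 0.0, -0.002]
ft_force: [0.2, -0.1, -1.6]
grip_width: 0.0431
grasp_force: 62.1
```

```bash
python3 g.py .686 .139 -.0105 212.2
```

```text
shift [-2.  -1.3 46.9] spin 0.1 yaw -147.7 j [ 0.2   0.74  0.37  1.2   0.   -0.36] w 0.0431 eef [0.6838 0.1391 0.0364] F [ 0.2 -0.1 -1.6] t 16.625
```

jog_arm(motion=[{"x": -2,"y": -1,"z": 15,"spin": 0,"fingers": 0.5},{"x": -2,"y": -1,"z": 28,"spin": 0,"fingers": 0.5},{"x": -2,"y": -1,"z": 36,"spin": 0,"fingers": 0.5},{"x": -2,"y": -1,"z": 40,"spin": 0,"fingers": 0.5},{"x": -2,"y": -1,"z": 42,"spin": 0,"fingers": 0.5},{"x": -2,"y": -1,"z": 42,"spin": 0,"fingers": 0.5}])

```text
clock: 17.38
eef_pos: [0.6876, 0.1387, -0.0023]
tool_rot: [-0.277, 0.961, -0.0, 0.0]
ft_force: [0.5, 0.6, -0.0]
grip_width: 0.0429
grasp_force: 62.1
```

```bash
python3 g.py .686 .139 -.0105 212.2
```

```text
shift [1.1 1.1 8.2] spin -0.0 yaw -147.8 j [ 0.2   0.77  0.33  1.12  0.   -0.36] w 0.0429 eef [ 0.6876  0.1387 -0.0023] F [ 0.5  0.6 -0. ] t 17.375
```

jog_arm(motion=[{"x": 1,"y": 0.5,"z": 3,"spin": 0,"fingers": 0.5},{"x": 1,"y": 0.5,"z": 6,"spin": 0,"fingers": 0.5},{"x": 1,"y": 0.5,"z": 8,"spin": 0,"fingers": 0.5},{"x": 1,"y": 0.5,"z": 8,"spin": 0,"fingers": 0.5}])

```text
clock: 17.88
eef_pos: [0.686, 0.1385, -0.0109]
tool_rot: [-0.277, 0.961, 0.0, -0.0]
ft_force: [-0.6, -0.0, -1.1]
grip_width: 0.0431
grasp_force: 62.1
```

jog_arm(motion=[{"x": 0,"y": 0,"z": 0.5,"spin": 0,"fingers": 0.5},{"x": 0,"y": 0,"z": 1,"spin": 0,"fingers": 0.5},{"x": 0,"y": 0,"z": 1,"spin": 0,"fingers": 0.5}])

```text
clock: 18.25
eef_pos: [0.6864, 0.1386, -0.0113]
tool_rot: [-0.277, 0.961, -0.0, 0.0]
ft_force: [-0.6, -0.4, 0.4]
grip_width: 0.0427
grasp_force: 62.2
```

jog_arm(motion=[{"x": 0,"y": 0,"z": 0.6,"spin": 0,"fingers": 0.5},{"x": 0,"y": 0,"z": 1,"spin": 0,"fingers": 0.5},{"x": 0,"y": 0,"z": 1,"spin": 0,"fingers": 0.5}])

```text
clock: 18.62
eef_pos: [0.6864, 0.1386, -0.0114]
tool_rot: [-0.277, 0.961, -0.0, 0.0]
ft_force: [-2.9, 0.2, 6.0]
grip_width: 0.0428
grasp_force: 62.9
```

Contact is 6 N at the right height; I release, rise and move to the pot.

jog_arm(motion=[{"x": 0,"y": 0,"z": -1,"spin": 0,"fingers": 0},{"x": 0,"y": 0,"z": -1,"spin": 0,"fingers": -0.46},{"x": 0,"y": 0,"z": -1,"spin": 0,"fingers": -0.46},{"x": 0,"y": 0,"z": -1,"spin": 0,"fingers": -0.46},{"x": 0,"y": 0,"z": -25,"spin": 0,"fingers": -0.46},{"x": 0,"y": 0,"z": -70,"spin": 0,"fingers": -0.46},{"x": 0,"y": 0,"z": -120,"spin": 0,"fingers": -0.46},{"x": 0,"y": 0,"z": -170,"spin": 0,"fingers": -0.46}])

```text
clock: 19.62
eef_pos: [0.6861, 0.1385, 0.1588]
tool_rot: [-0.277, 0.961, 0.0, -0.0]
ft_force: [0.2, 0.5, -0.3]
grip_width: 0.0624
grasp_force: 0.0
```

```bash
python3 g.py .416 .282 .17 258.6
```

```text
shift [152.3 265.2 -11.2] spin -46.4 yaw -147.8 j [ 0.2   0.68  0.57  1.47 -0.   -0.36] w 0.0624 eef [0.6861 0.1385 0.1588] F [ 0.2  0.5 -0.3] t 19.625
```

jog_arm(motion=[{"x": 20,"y": 36,"z": -11,"spin": -6,"fingers": -0.46},{"x": 45,"y": 78,"z": -11,"spin": -12,"fingers": -0.6},{"x": 70,"y": 122,"z": -11,"spin": -20,"fingers": -1},{"x": 95,"y": 165,"z": -11,"spin": -28,"fingers": -1},{"x": 118,"y": 206,"z": -11,"spin": -36,"fingers": -1},{"x": 140,"y": 244,"z": -11,"spin": -46,"fingers": -1},{"x": 152,"y": 265,"z": -11,"spin": -46,"fingers": -1},{"x": 152,"y": 265,"z": -11,"spin": -46,"fingers": -1}])

```text
clock: 20.62
eef_pos: [0.4153, 0.2827, 0.1688]
tool_rot: [-0.631, 0.775, -0.0, 0.0]
ft_force: [-0.3, -0.2, 0.1]
grip_width: 0.0854
grasp_force: 0.0
```

```bash
python3 g.py .416 .282 .17 258.6
python3 - <<'E'
from h import *
import pickle
cs={n:camera(n) for n in("top","side","wrist")}; pickle.dump(cs,open("cs2.pkl","wb"))
Y=(0,255,255);G=(0,255,0)
c=cs["wrist"]; draw(c,[(circ(.4143,.2813,.014,.079),G),(circ(.4143,.2813,.028,.067),G),(circ(.4193,.2864,.035,.004),Y),(circ(.416,.283,.028,.067),(255,0,255)),(circ(.545,.2285,.029,.004),Y)],(60,50,460,300),"pics/t1.png",1)
a=cv2.resize(cv2.imread("pics/t1.png"),(800,500),interpolation=cv2.INTER_CUBIC)
# redraw at 2x
draw(c,[(circ(.4143,.2813,.014,.079),G),(circ(.4143,.2813,.028,.067),G),(circ(.4193,.2864,.035,.004),Y),(circ(.545,.2285,.029,.004),Y)],(60,50,460,300),"pics/m4.png",2)
E
```

```text
shift [ 0.6 -0.8 -1.2] spin -0.3 yaw -101.7 j [ 0.6   0.26 -0.06  1.25 -0.   -0.77] w 0.0854 eef [0.4153 0.2827 0.1688] F [-0.3 -0.2  0.1] t 20.625
```

View pics/m4.png

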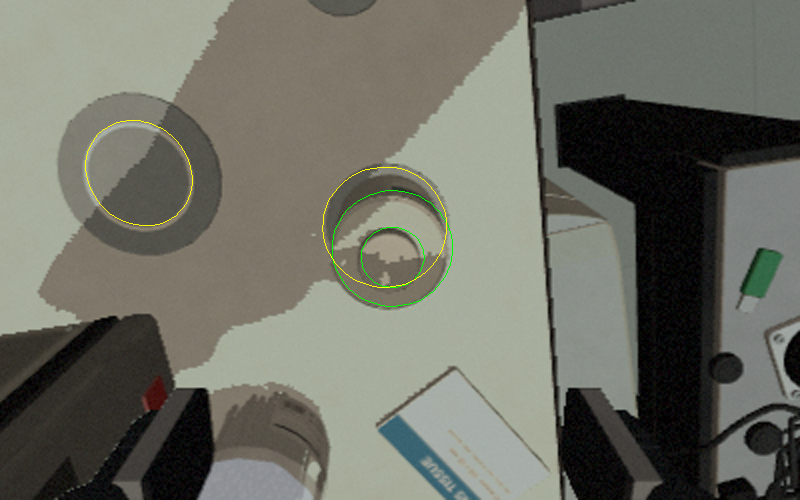

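The wrist view shows the pot overlays (lid at (392,257)) and the large-plate outline (139,174) matching to about 1 mm. I descend on the pot.

jog_arm(motion=[{"x": 1,"y": 0.5,"z": 25,"spin": 0,"fingers": -1},{"x": 1,"y": 0.5,"z": 60,"spin": 0,"fingers": -1},{"x": 1,"y": 0.5,"z": 95,"spin": 0,"fingers": -1},{"x": 1,"y": 0.5,"z": 120,"spin": 0,"fingers": -1},{"x": 1,"y": 0.5,"z": 130,"spin": 0,"fingers": -1},{"x": 1,"y": 0.5,"z": 130,"spin": 0,"fingers": -1}])

```text
clock: 21.52
eef_pos: [0.4162, 0.2806, 0.038]
tool_rot: [-0.63, 0.777, -0.0, -0.001]
ft_force: [0.0, -0.5, 0.1]
grip_width: 0.0855
grasp_force: 0.0
```

```bash
python3 g.py .4145 .2815 .012 258.6
```

```text
shift [-0.5  1.9 26. ] spin -0.5 yaw -101.9 j [ 0.59  0.38 -0.26  0.93 -0.   -0.77] w 0.0855 eef [0.4162 0.2806 0.038 ] F [ 0.  -0.5  0.1] t 21.525
```

jog_arm(motion=[{"x": 0,"y": 1.5,"z": 8,"spin": 0,"fingers": -1},{"x": 0,"y": 1.5,"z": 16,"spin": 0,"fingers": -1},{"x": 0,"y": 1.5,"z": 22,"spin": 0,"fingers": -1},{"x": 0,"y": 1.5,"z": 26,"spin": 0,"fingers": -1},{"x": 0,"y": 1.5,"z": 26,"spin": 0,"fingers": -1}])

```text
clock: 22.15
eef_pos: [0.4141, 0.2813, 0.0121]
tool_rot: [-0.63, 0.776, 0.0, -0.0]
ft_force: [-0.5, -0.3, -1.1]
grip_width: 0.0857
grasp_force: 0.0
```

jog_arm(motion=[{"x": 0,"y": 0,"z": 0,"spin": 0,"fingers": -0.7},{"x": 0,"y": 0,"z": 0,"spin": 0,"fingers": -0.5},{"x": 0,"y": 0,"z": 0,"spin": 0,"fingers": -0.35},{"x": 0,"y": 0,"z": 0,"spin": 0,"fingers": -0.2},{"x": 0,"y": 0,"z": 0,"spin": 0,"fingers": 0},{"x": 0,"y": 0,"z": 0,"spin": 0,"fingers": 0.2},{"x": 0,"y": 0,"z": 0,"spin": 0,"fingers": 0.2}])

```text
clock: 23.02
eef_pos: [0.4151, 0.2819, 0.0132]
tool_rot: [-0.63, 0.776, -0.0, 0.001]
ft_force: [-0.4, 0.8, 5.9]
grip_width: 0.0539
grasp_force: 63.7
```

jog_arm(motion=[{"x": 0,"y": 0,"z": -6,"spin": 0,"fingers": 0.2},{"x": 0,"y": 0,"z": -18,"spin": 0,"fingers": 0.2},{"x": 0,"y": 0,"z": -36,"spin": 0,"fingers": 0.2},{"x": 0,"y": 0,"z": -50,"spin": 0,"fingers": 0.2},{"x": 0,"y": 0,"z": -50,"spin": 0,"fingers": 0.2}])

```text
clock: 23.65
eef_pos: [0.4154, 0.2821, 0.0639]
tool_rot: [-0.63, 0.776, -0.0, 0.002]
ft_force: [0.4, -0.2, -0.9]
grip_width: 0.0541
grasp_force: 63.2
```

```bash
python3 g.py .545 .229 .063 258.6
```

```text
shift [  25.4 -137.7    1.1] spin -0.4 yaw -101.8 j [ 0.6   0.35 -0.23  0.99 -0.   -0.77] w 0.0541 eef [0.4154 0.2821 0.0639] F [ 0.4 -0.2 -0.9] t 23.65
```

jog_arm(motion=[{"x": 6,"y": -30,"z": 0,"spin": 0,"fingers": 0.2},{"x": 13,"y": -70,"z": 0,"spin": 0,"fingers": 0.2},{"x": 20,"y": -110,"z": 0,"spin": 0,"fingers": 0.2},{"x": 25,"y": -138,"z": 0,"spin": 0,"fingers": 0.2},{"x": 25,"y": -138,"z": 15,"spin": 0,"fingers": 0.2},{"x": 25,"y": -138,"z": 30,"spin": 0,"fingers": 0.2},{"x": 25,"y": -138,"z": 40,"spin": 0,"fingers": 0.2},{"x": 25,"y": -138,"z": 40,"spin": 0,"fingers": 0.2}])

```text
clock: 24.65
eef_pos: [0.5424, 0.2286, 0.0209]
tool_rot: [-0.631, 0.776, 0.001, -0.002]
ft_force: [0.3, 0.5, -1.0]
grip_width: 0.0534
grasp_force: 63.4
```

```bash
python3 g.py .545 .229 .0132 258.6
```

```text
shift [-1.  -2.5  7.7] spin -0.4 yaw -101.8 j [ 0.4   0.55 -0.03  1.    0.   -0.97] w 0.0534 eef [0.5424 0.2286 0.0209] F [ 0.3  0.5 -1. ] t 24.65
```

jog_arm(motion=[{"x": 0,"y": -1,"z": 2,"spin": 0,"fingers": 0.2},{"x": 0,"y": -1,"z": 4,"spin": 0,"fingers": 0.2},{"x": 0,"y": -1,"z": 5,"spin": 0,"fingers": 0.2},{"x": 0,"y": -1,"z": 6,"spin": 0,"fingers": 0.2},{"x": 0,"y": -1,"z": 6,"spin": 0,"fingers": 0.2}])

```text
clock: 25.28
eef_pos: [0.5453, 0.2284, 0.0164]
tool_rot: [-0.63, 0.776, 0.0, 0.0]
ft_force: [-0.5, 0.0, -0.5]
grip_width: 0.0536
grasp_force: 63.4
```

jog_arm(motion=[{"x": -0.5,"y": 0,"z": 1.5,"spin": 0,"fingers": 0.2},{"x": -0.5,"y": 0,"z": 2.5,"spin": 0,"fingers": 0.2},{"x": -0.5,"y": 0,"z": 3.5,"spin": 0,"fingers": 0.2},{"x": -0.5,"y": 0,"z": 3.5,"spin": 0,"fingers": 0.2}])

```text
clock: 25.78
eef_pos: [0.5454, 0.2289, 0.0133]
tool_rot: [-0.63, 0.776, -0.0, 0.0]
ft_force: [-0.9, -1.0, 2.0]
grip_width: 0.0541
grasp_force: 63.7
```

jog_arm(motion=[{"x": 0,"y": 0,"z": 0.5,"spin": 0,"fingers": 0.2},{"x": 0,"y": 0,"z": 0,"spin": 0,"fingers": -0.3},{"x": 0,"y": 0,"z": 0,"spin": 0,"fingers": -0.7},{"x": 0,"y": 0,"z": 0,"spin": 0,"fingers": -0.7},{"x": 0,"y": 0,"z": -20,"spin": 0,"fingers": -0.7},{"x": 0,"y": 0,"z": -60,"spin": 0,"fingers": -0.7},{"x": 0,"y": 0,"z": -110,"spin": 0,"fingers": -0.7},{"x": 0,"y": 0,"z": -155,"spin": 0,"fingers": -0.7}])

```text
clock: 26.78
eef_pos: [0.5455, 0.229, 0.1695]
tool_rot: [-0.63, 0.776, -0.0, 0.0]
ft_force: [1.4, 0.8, -0.6]
grip_width: 0.0727
grasp_force: 0.0
```

```bash
python3 g.py .551 .072 .16 220
python3 - <<'E'
from h import *
import pickle
cs={n:camera(n) for n in("top","side","wrist")}; pickle.dump(cs,open("cs3.pkl","wb"))
for n in("side","wrist"):
    c=cs[n]; p=proj(c,circ(.4193,.286,.035,.004)); print(n,p.min(0),p.max(0))
E
```

```text
shift [152.5 -37.6   9.5] spin 38.2 yaw -101.8 j [ 0.4   0.44  0.2   1.33 -0.   -0.97] w 0.0727 eef [0.5455 0.229  0.1695] F [ 1.4  0.8 -0.6] t 26.775
side [223.22740923 276.98673579] [258.22479907 303.3677052 ]
wrist [342.56279985 151.8208438 ] [403.15898096 208.84136229]
```

```bash
cat > ring.py <<'E'
from h import *
import pickle,sys
from scipy.ndimage import map_coordinates as mc
def samp(c,p):
    g=cv2.GaussianBlur(c["pixels"].astype(np.float32).mean(2),(0,0),.6); q=proj(c,p); return mc(g,[q[:,1],q[:,0]],order=1)
def find(c,x0,y0,rp,ro,z=.004):
    best=[]
    for dx in np.arange(-7,7.1,.5):
        for dy in np.arange(-7,7.1,.5):
            x,y=x0+dx/1e3,y0+dy/1e3; s=lambda r:samp(c,circ(x,y,r,z,90))
            e=np.clip(s(rp+.002)-s(rp-.002),-30,30).mean(); o=np.clip(2*s(ro)-s(ro-.003)-s(ro+.003),-30,30).mean()
            best.append((e,o,e+o,x,y))
    b=np.array(best); return [b[b[:,k].argmax()][[k,3,4]].round(4).tolist() for k in(0,1,2)]
E
python3 - <<'E'
from ring import *
cs=pickle.load(open("cs3.pkl","rb"))
for n in("side","wrist"): print(n,find(cs[n],.4193,.286,.035,.0215))
E
```

```text
side [[29.9863, 0.4173, 0.286], [28.9108, 0.4188, 0.285], [55.5737, 0.4178, 0.2855]]
wrist [[30.0, 0.4183, 0.284], [30.0, 0.4173, 0.285], [58.5163, 0.4178, 0.2845]]
```

Medium plate centre: (.4178,.285), with side and wrist cameras agreeing within 1 mm. Now to the canister.

jog_arm(motion=[{"x": 20,"y": -5,"z": 0,"spin": 8,"fingers": -0.5},{"x": 60,"y": -15,"z": 0,"spin": 16,"fingers": -0.5},{"x": 105,"y": -26,"z": 0,"spin": 24,"fingers": -0.5},{"x": 140,"y": -35,"z": 0,"spin": 32,"fingers": -0.5},{"x": 152,"y": -38,"z": 0,"spin": 38,"fingers": -0.5},{"x": 152,"y": -38,"z": 30,"spin": 38,"fingers": -0.5},{"x": 152,"y": -38,"z": 50,"spin": 38,"fingers": -0.5},{"x": 152,"y": -38,"z": 50,"spin": 38,"fingers": -0.5}])

```text
clock: 27.92
eef_pos: [0.5488, 0.0719, 0.1148]
tool_rot: [-0.343, 0.939, 0.001, -0.003]
ft_force: [-0.7, 0.3, -0.8]
grip_width: 0.0644
grasp_force: 0.0
```

```bash
python3 g.py .550 .072 .025 220
python3 - <<'E'
from ring import *
c=camera("wrist"); s=camera("side")
# lid: dark disc rim at z=.067 on mat is dark; search bright-edge in side/wrist via body foot ring instead
p=proj(c,circ(.55,.072,.0225,.067)); b=p.min(0),p.max(0); print(b)
g=c["pixels"].mean(2); u=int(p[:,0].mean()); v=int(p[:,1].mean())
print("row",g[v,u-50:u+51:3].astype(int).tolist()); print("col",g[v-50:v+51:3,u].astype(int).tolist())
E
```

```text
shift [-1.5 -1.  89.8] spin 0.1 yaw -139.9 j [ 0.13  0.4  -0.    1.17  0.   -0.57] w 0.0644 eef [0.5488 0.0719 0.1148] F [-0.7  0.3 -0.8] t 27.925
(array([222.58437339, 169.42950385]), array([281.45268173, 224.71952146]))
row [14, 22, 21, 16, 21, 18, 21, 21, 20, 23, 26, 34, 24, 27, 21, 28, 33, 28, 29, 24, 22, 24, 25, 26, 36, 29, 20, 13, 20, 102, 120, 169, 168, 166]
col [13, 15, 20, 60, 63, 59, 59, 14, 18, 29, 28, 27, 28, 27, 29, 23, 27, 33, 30, 33, 29, 22, 32, 29, 33, 24, 28, 119, 119, 117, 118, 119, 167, 168]
```

The lid spans rows 167–226 against a predicted 169–225, so it is where expected.

jog_arm(motion=[{"x": -1,"y": -1,"z": 20,"spin": 0,"fingers": -0.5},{"x": -1,"y": -1,"z": 45,"spin": 0,"fingers": -0.5},{"x": -1,"y": -1,"z": 65,"spin": 0,"fingers": -0.5},{"x": -1,"y": -1,"z": 76,"spin": 0,"fingers": -0.5},{"x": -1,"y": -1,"z": 84,"spin": 0,"fingers": -0.5},{"x": -1,"y": -1,"z": 88,"spin": 0,"fingers": -0.5},{"x": -1,"y": -1,"z": 88,"spin": 0,"fingers": -0.5}])

```text
clock: 28.9
eef_pos: [0.553, 0.0723, 0.0302]
tool_rot: [-0.343, 0.939, -0.0, 0.0]
ft_force: [-0.3, 0.7, -0.5]
grip_width: 0.0639
grasp_force: 0.0
```

jog_arm(motion=[{"x": 0,"y": 0,"z": 0,"spin": 0,"fingers": -0.3},{"x": 0,"y": 0,"z": 0,"spin": 0,"fingers": -0.15},{"x": 0,"y": 0,"z": 0,"spin": 0,"fingers": 0},{"x": 0,"y": 0,"z": 0,"spin": 0,"fingers": 0.2},{"x": 0,"y": 0,"z": 0,"spin": 0,"fingers": 0.5},{"x": 0,"y": 0,"z": 0,"spin": 0,"fingers": 0.5}])

```text
clock: 29.65
eef_pos: [0.5533, 0.0725, 0.0309]
tool_rot: [-0.343, 0.939, 0.0, 0.001]
ft_force: [-1.3, 0.6, 6.4]
grip_width: 0.0418
grasp_force: 59.9
```

```bash
python3 g.py .4178 .285 .09 220
```

```text
shift [-33.6 249.7 -59.2] spin 0.2 yaw -139.8 j [ 0.13  0.48 -0.11  0.97  0.   -0.57] w 0.0418 eef [0.5533 0.0725 0.0309] F [-1.3  0.6  6.4] t 29.65
```

jog_arm(motion=[{"x": 0,"y": 0,"z": -6,"spin": 0,"fingers": 0.5},{"x": 0,"y": 0,"z": -25,"spin": 0,"fingers": 0.5},{"x": 0,"y": 0,"z": -60,"spin": 0,"fingers": 0.5},{"x": 0,"y": 0,"z": -100,"spin": 0,"fingers": 0.5},{"x": -5,"y": 35,"z": -100,"spin": 0,"fingers": 0.5},{"x": -10,"y": 80,"z": -100,"spin": 0,"fingers": 0.5},{"x": -17,"y": 125,"z": -100,"spin": 0,"fingers": 0.5},{"x": -23,"y": 165,"z": -100,"spin": 0,"fingers": 0.5}])

```text
clock: 30.65
eef_pos: [0.4628, 0.2141, 0.1298]
tool_rot: [-0.343, 0.939, -0.0, -0.0]
ft_force: [-0.3, 0.4, -1.5]
grip_width: 0.0418
grasp_force: 61.0
```

```bash
python3 g.py .4197 .2866 .06 220
```

```text
shift [-13.8  83.2  69.8] spin 0.2 yaw -139.8 j [ 0.43  0.3  -0.11  1.16 -0.   -0.27] w 0.0418 eef [0.4628 0.2141 0.1298] F [-0.3  0.4 -1.5] t 30.65
```

jog_arm(motion=[{"x": -6,"y": 35,"z": 0,"spin": 0,"fingers": 0.5},{"x": -11,"y": 65,"z": 0,"spin": 0,"fingers": 0.5},{"x": -14,"y": 83,"z": 10,"spin": 0,"fingers": 0.5},{"x": -14,"y": 83,"z": 35,"spin": 0,"fingers": 0.5},{"x": -14,"y": 83,"z": 60,"spin": 0,"fingers": 0.5},{"x": -14,"y": 83,"z": 78,"spin": 0,"fingers": 0.5},{"x": -14,"y": 83,"z": 84,"spin": 0,"fingers": 0.5},{"x": -14,"y": 83,"z": 84,"spin": 0,"fingers": 0.5}])

```text
clock: 31.65
eef_pos: [0.421, 0.2852, 0.0454]
tool_rot: [-0.343, 0.939, -0.0, -0.001]
ft_force: [-0.2, 0.7, -0.9]
grip_width: 0.0416
grasp_force: 61.0
```

```bash
python3 g.py .4197 .2866 .0319 220
python3 - <<'E'
from ring import *
c=camera("side"); print(find(c,.4178,.285,.035,.0215)); p=proj(c,circ(.4178,.285,.021,.022))
pickle.dump(c,open("c4.pkl","wb"))
E
```

```text
shift [ 0.   1.9 13.5] spin 0.1 yaw -139.9 j [ 0.6   0.38 -0.23  0.96 -0.   -0.1 ] w 0.0416 eef [0.421  0.2852 0.0454] F [-0.2  0.7 -0.9] t 31.65
[[22.0326, 0.4173, 0.2865], [21.5987, 0.4193, 0.285], [42.4938, 0.4178, 0.286]]
```

jog_arm(motion=[{"x": 0,"y": 1.5,"z": 5,"spin": 0,"fingers": 0.5},{"x": 0,"y": 1.5,"z": 9,"spin": 0,"fingers": 0.5},{"x": 0,"y": 1.5,"z": 11,"spin": 0,"fingers": 0.5},{"x": 0,"y": 1.5,"z": 12.5,"spin": 0,"fingers": 0.5},{"x": 0,"y": 1.5,"z": 13,"spin": 0,"fingers": 0.5},{"x": 0,"y": 1.5,"z": 13,"spin": 0,"fingers": 0.5}])

```text
clock: 32.45
eef_pos: [0.4202, 0.2868, 0.0329]
tool_rot: [-0.343, 0.939, 0.0, 0.0]
ft_force: [1.0, -0.2, -1.1]
grip_width: 0.0419
grasp_force: 61.0
```

jog_arm(motion=[{"x": 0,"y": 0,"z": 0.8,"spin": 0,"fingers": 0.5},{"x": 0,"y": 0,"z": 1.5,"spin": 0,"fingers": 0.5},{"x": 0,"y": 0,"z": 1.5,"spin": 0,"fingers": 0.5}])

```text
clock: 32.83
eef_pos: [0.4205, 0.2871, 0.0319]
tool_rot: [-0.343, 0.939, 0.0, 0.001]
ft_force: [-0.3, -0.3, 2.7]
grip_width: 0.0418
grasp_force: 61.5
```

Contact. I release, retreat up and away, then check everything in one picture.

jog_arm(motion=[{"x": 0,"y": 0,"z": 0.3,"spin": 0,"fingers": 0.5},{"x": 0,"y": 0,"z": 0,"spin": 0,"fingers": 0},{"x": 0,"y": 0,"z": 0,"spin": 0,"fingers": -0.5},{"x": 0,"y": 0,"z": 0,"spin": 0,"fingers": -0.5},{"x": 0,"y": 0,"z": -20,"spin": 0,"fingers": -0.5},{"x": 0,"y": 0,"z": -60,"spin": 0,"fingers": -0.5},{"x": 0,"y": 0,"z": -110,"spin": 0,"fingers": -0.5},{"x": 0,"y": 0,"z": -160,"spin": 0,"fingers": -0.5}])

```text
clock: 33.83
eef_pos: [0.4198, 0.2865, 0.1925]
tool_rot: [-0.343, 0.939, -0.0, -0.0]
ft_force: [0.3, 1.5, -0.2]
grip_width: 0.064
grasp_force: 0.0
```

```bash
python3 g.py .38 0 .2 180
```

```text
shift [ 215.2 -193.3   -7.3] spin 40.2 yaw -139.8 j [ 0.6   0.26  0.01  1.31 -0.   -0.1 ] w 0.064 eef [0.4198 0.2865 0.1925] F [ 0.3  1.5 -0.2] t 33.825
```

jog_arm(motion=[{"x": 35,"y": -31,"z": 0,"spin": 0,"fingers": -0.5},{"x": 70,"y": -63,"z": 0,"spin": 0,"fingers": -0.5},{"x": 110,"y": -99,"z": 0,"spin": 0,"fingers": -0.5},{"x": 150,"y": -135,"z": 0,"spin": 0,"fingers": -0.5},{"x": 190,"y": -171,"z": 0,"spin": 0,"fingers": -0.5},{"x": 230,"y": -207,"z": 0,"spin": 0,"fingers": -0.5},{"x": 270,"y": -243,"z": 0,"spin": 0,"fingers": -0.5},{"x": 300,"y": -270,"z": 0,"spin": 0,"fingers": -0.5}])

```text
clock: 34.83
eef_pos: [0.3643, -0.1149, 0.1914]
tool_rot: [-0.343, 0.939, -0.0, 0.0]
ft_force: [0.9, 0.6, -0.6]
grip_width: 0.0639
grasp_force: 0.0
```

Run:
```python
from ring import *
t=camera("top"); s=camera("side"); pickle.dump((t,s),open("c5.pkl","wb"))
Y=(0,255,255);G=(0,255,0);B=(255,0,0)
th=np.radians(32.2)
cur=[(circ(.5455,.229,.045,.004),Y),(circ(.4178,.285,.035,.004),Y),(rect(.6858,.1385,.064,.064,th,.004),Y),
(circ(.5455,.229,.028,.067),G),(circ(.4178,.285,.0225,.068),G),(rect(.6858,.1385,.038,.044,th,.04),G)]
draw(t,cur,(165,100,265,260),"pics/a1.png",3.75); draw(s,cur,(190,150,310,310),"pics/a2.png",3.54)
a=cv2.imread("pics/a1.png");b=cv2.imread("pics/a2.png");h=min(len(a),len(b)); cv2.imwrite("pics/fin.png",np.hstack([a[:h],b[:h]])); print(a.shape,b.shape)
```

```text
(600, 375, 3) (566, 425, 3)
```

View pics/fin.png

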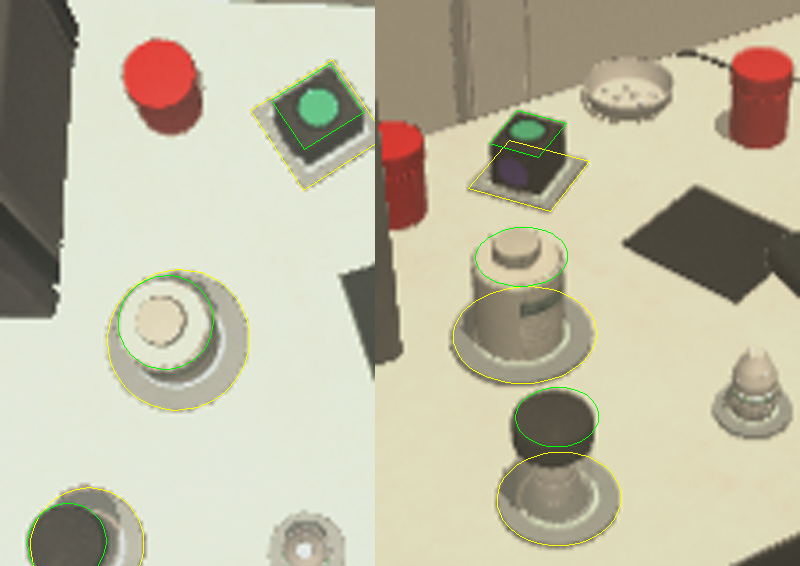

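The final view shows all three centred and upright: cube square on its plate at (318,110), pot at (165,322) and canister at (68,540), each within about 2 mm. The objective is undisturbed and the arm is clear.

```bash
python3 -c "
from workcell import bot
print(bot.job_done())"
```

```text
the job is handed in; nothing more can be done
None
```

I handed the job in at about 35 s: the pot, canister and cube each stand upright on their own plates, within about 2 mm of centre in the last camera check. The canister waited on the mat, the objective was not touched, and one grasp on the cube closed above its top and had to be repeated lower.

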